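Clamp an incubation box on the orbital shaker

ROBOT

A 7-joint arm with a two-finger parallel gripper is mounted at the origin on the work surface. World frame = base frame: x ahead of the robot, y to its left, z up, the work surface at z = 0. Lengths are in m, angles in rad, forces in N, time in s.
With the tool pointing down it reaches from about 0.4 to 0.85 m from the base axis. Payload 4.5 kg.
Tool frame: the origin (TCP) lies on the centre line of the jaws, within the pads' length; the fingertips stand 8 mm ahead of it and the grasp point (between the pads) lies 11 mm behind it; z points along the fingers, x is the direction in which the jaws open and shut, and the axes are right-handed (so a half turn about z gives the same grasp; the last joint's range is limited). The gripper opens to 88 mm and grips with 3 to 60 N. Pads are 18 mm wide; open, the fingers measure 123 mm over their backs; the gripper's body (75 mm by 187 mm) begins 45 mm behind the grasp point.
Start: joints at [1.374, 0.689, -0.195, 1.565, 0.157, 0.902, -0.215], TCP at [0.143, -0.608, 0.247] pointing down, gripper open.
Joint ranges: [-3.01, 3.01], [-0.46, 2.08], [-1.47, 1.51], [0.13, 2.56], [-1, 4.14], [0.04, 2.09], [-2.66, 2.66]. Speed limits (rad/s): [2.57, 2.57, 3.14, 3.14, 3.14, 3.14, 3.14].

INTERFACE

Orientations are given as a unit quaternion [x, y, z, w].
In Python, from plant import r gives the robot as it stands.
- The arm moves only by the shell command python3 -m pendant 'ROWS' [FORCE]. ROWS is JSON, a list of rows, each a list of 3 entries, a list of its own where there are three numbers: the turn, a rotation vector about the tool's x, y, z in rad, then the shift along the tool's x, y, z in m, then the opening, from 0 (shut) to 1 (fully open). In form: [[[wx, wy, wz], [tx, ty, tz], claw], ...]. A call has 1 to 10 rows; each row is the pose to reach, as a shift and turn from the pose commanded when the call began, along the tool's axes at that moment; what a row does not reach only later rows make up. A row lasts 1/10 s, in which the tool goes at most 50 mm and 8.59 degrees, less where a joint would pass 70% of its speed; a pose out of reach is approached as far as the arm can. A call with a gripper value outside its range is refused whole. The fingers move at their own pace and stop on an object; FORCE is the grip in N (left out, the last holds). Time passes only in rows, so rows that repeat a pose let the fingers close. It gives the time, the measured TCP pose, the force and the opening at its end, in the units of the state.
- r.get_state(): the state, without advancing time (a new reading comes with each control period).
- r.snapshot(name): name is "side" or "top" or "wrist"; returns a dict with "image" (400x640x3 uint8, red, green, blue), "mtx" (3x3 intrinsics, pixels), "dist" ([k1, k2, p1, p2, k3] as OpenCV has them; the pictures are not rectified), "R" (3x3) and "t" (3): a world point X has camera coordinates R X + t; the wrist camera has in their place "T_tool_cam" (4x4, takes a point from camera to tool coordinates, whose origin is the TCP and whose axes are the tool frame's). Camera axes: x right, y down, z forward; pixel columns grow to the right and rows downward; lengths in m; the calibration is good to about 2 mm. A picture is of the moment at which its call begins: read the wrist's pose just before it. There is no depth.
- r.finish_job(): hands the job in, once; it reports no verdict.
The state is a dict: "clock": time; "q": joint angles; "qd": joint speeds; "joint_torque": joint torques, N m; "tool_pos": TCP position; "eef_rot": TCP orientation; "contact_force": force on the tool from outside, world axes, zero at the start; "moment": the same for the moment, N m; "opening": opening from 0.0 (shut) to 1.0 (fully open).
Only numpy, scipy, OpenCV 4.12 (cv2) and the standard library are available. Lean on these libraries where they do the work, as an engineer would, in place of code of your own. Each camera call takes 0.05 s, during which the arm holds its last target. There are 200 camera calls.

TASK

Get the longer of the two lidded blue boxes ready for shaking: set it down (do not drop or tip it) on the shaker platform, lengthways between the fixed stop and the clamp bar and about midway between the notched side rails, and press its lid fully home. Lift the clamp bar, which has an upright tab to hold it by, out of its notches, shift it towards the box and let it down fully into the closest pair of notches that the box allows. Leave the other things on the bench where they are.

Things in the scene. Friction and masses are not known exactly. Their poses are not given: they have to be found in the camera images.
- shaker: Fixed bench shaker: white housing, aluminium platform 272 (x) by 270 mm (y) with grey rubber mat. Origin: centre of its underside, on the bench; z up; mat top 92 mm above it. Two notched side rails run along its y, centred at x = -105 and +105 mm, 8 mm thick, 34 mm above the mat to the tooth tops. A fixed stop stands at one y end, the clamp bar lies across the rails at the other; which end varies.
- stop_foot (a point): Centre of the foot of the fixed stop, at mat height (92 mm), at x = 0 and y = -110 or +110 mm of the shaker, axes as the shaker's. The stop is an upright wall across the platform, 10 mm thick along y with rubber on its faces, 190 mm wide, 40 mm high (end posts 56). The free space lies from it towards the clamp bar.
- tab (a point): Grip point on the clamp bar's lifting tab, an upright aluminium plate at mid-bar: 52 mm along shaker x, 10 mm thick along shaker y, top 108 mm above the mat with the bar down. The point is on its middle plane, 16 mm below the top edge, straight above the bar's centre line. Axes as the shaker's. Both faces are free above the bar's rubber sleeve (18 mm across, top 35 mm above the mat). 0.25 kg.
- bar_slide (a joint): Travel of the clamp bar along the shaker's +y, m. 0 = its start, in the outermost notches, bar centre 220 mm from the stop's centre. Notch pairs every 0.02, about 1 mm play. 0.08 towards the stop (140 mm between centres) stop face and bar sleeve are 126 mm apart: the closest notches that the long box (120 mm) allows. Guided square to the rails; slides freely while lifted.
- bar_lift (a joint): Height of the clamp bar above fully down in a notch, m: 0 = down in the notch, 0.026 = upper end stop. The bar must be lifted 14 mm to clear the round-topped teeth; it falls by its own weight when let go.
- long_box_mid (a point): Centre of the longer box, 26 mm above its underside. Open-topped blue plastic box 64 mm (its x) by 120 mm (its y) by 44 mm high with a white lid plate 62 x 118 x 8 mm on it; 52 mm high in all with the lid home. 0.3 kg. z up. Grasp it across its 64 mm width. It stands on the bench.
- long_lid_top (a point): Middle of the top face of the longer box's lid: 52 mm above the box's underside when the lid is home, 5 to 8 mm more at the start. Axes as the box's.
- long_box_lid (a joint): How far the longer box's lid stands proud, m: 0 = fully home. Tight fit: it goes down under about 3 N and stays where it is left.
- short_box_mid (a point): Bystander: centre of the shorter box, like the longer one but 80 mm long (its y), its lid home; 26 mm above its underside.
- reagent_bottle: Bystander: amber bottle, 70 mm across, 150 mm high, loose; origin at the centre of its underside.
- tube_rack: Bystander: white rack of capped tubes, 70 x 170 mm, 88 mm high, loose; origin at the centre of its underside.
- vortex_mixer: Bystander: white vortex mixer, 170 x 130 mm, 140 mm high, loose; origin at the centre of its underside.
Not all that is in view belongs to the job. What is shaped like the part that bears long_box_mid but green or red is not meant.

How it is judged:
At the end, for the whole second after the job is handed in: Long box flat and at rest on the mat, lengthways between stop and bar (within 0.15 rad), within 30 mm of midway between the rails; lid home within 1.5 mm; bar down (within 3 mm) in the notches 140 mm (within 4 mm) from the stop, centre to centre, the closest the box allows; all let go (x of long_box_mid in the frame of stop_foot between -0.03 and 0.03 m and z of long_box_mid in the frame of stop_foot between 0.022 and 0.03 m and angle between long_box_mid's own z axis and vertical below 0.06 rad and angle between the y axis of long_box_mid and the y axis of stop_foot, either way round below 0.15 rad and value of joint long_box_lid below 0.0015 m and value of joint bar_lift below 0.003 m and linear speed of long_box below 0.02 m/s and ((y of long_box_mid in the frame of stop_foot between 0.06 and 0.077 m and y of tab in the frame of stop_foot between 0.136 and 0.144 m) or (y of long_box_mid in the frame of stop_foot between -0.077 and -0.06 m and y of tab in the frame of stop_foot between -0.144 and -0.136 m))); the robot touches nothing.
It fails at once if the longer box is dropped (moves faster than 0.5 m/s while not held) (linear speed of long_box above 0.5 m/s and contact force between the fingers and long_box below 0.05 N).
It fails at once if the longer box is tipped by more than 0.5 rad (angle between long_box_mid's own z axis and vertical above 0.5 rad).
It fails at once if the shorter box is moved by more than 30 mm (distance of short_box_mid from where it was at the start of the episode above 0.03 m).
It fails at once if the bottle, the tube rack or the vortex mixer is moved by more than 30 mm (distance of any of reagent_bottle, tube_rack, vortex_mixer from where it was at the start of the episode above 0.03 m).
It also fails if it takes over 58 s, if anything falls off the work surface, if the arm or the gripper's body presses on something with over 40 N, if the wrist force passes 120 N, or if a joint passes its speed limit or range.

## Working session

There is one attempt and no reset: what is moved stays moved. The work goes in short steps, Python scripts to look and compute and a shell command to move; the robot and the scene stay as the last step left them, time stands still between calls to the robot, and variables do not carry over. Pictures are saved under pics/ and viewed, about 8 in all and at most 12, crops included, and the job is handed in when it is done.

```bash
mkdir -p pics; ls; cat > h.py <<'E'
import numpy as np, cv2, pickle
from plant import r
from scipy.spatial.transform import Rotation as Ro
def snap(n):
    st=r.get_state(); s=r.snapshot(n)
    cv2.imwrite(f'pics/{n}_{st["clock"]:.2f}.png', s['image'][:,:,::-1])
    if 'T_tool_cam' in s:
        T=np.eye(4);T[:3,:3]=Ro.from_quat(st['eef_rot']).as_matrix();T[:3,3]=st['tool_pos']
        Tc=np.linalg.inv(T@np.array(s['T_tool_cam'])); s['R']=Tc[:3,:3]; s['t']=Tc[:3,3]
    pickle.dump(s,open(f'{n}.pkl','wb')); return s
def onz(n,uv,z):
    s=pickle.load(open(f'{n}.pkl','rb')); K,d,R,t=[np.array(s[k],float) for k in('mtx','dist','R','t')]
    p=cv2.undistortPoints(np.array(uv,float).reshape(-1,1,2),K,d).reshape(-1,2)
    D=np.c_[p,np.ones(len(p))]@R; C=-R.T@t
    z=np.broadcast_to(z,len(p)); return C+D*((z-C[2])/D[:,2])[:,None]
def proj(n,X):
    s=pickle.load(open(f'{n}.pkl','rb')); K,d,R,t=[np.array(s[k],float) for k in('mtx','dist','R','t')]
    return cv2.projectPoints(np.array(X,float).reshape(-1,1,3),cv2.Rodrigues(R)[0],t,K,d)[0].reshape(-1,2)
E
python3 - <<'E'
from h import *
for n in('top','side'):
    s=snap(n); print(n,-np.array(s['R']).T@np.array(s['t']))
print(r.get_state())
E
ls pics
```

```text
pics
top [ 0.32286625 -0.03769519  1.49647633]
side [0.41367    0.69255318 0.85903091]
{'clock': 0.1, 'q': array([ 1.3738018 ,  0.68990718, -0.19449585,  1.56625085,  0.15730544,
        0.90250803, -0.21510162]), 'qd': array([-9.08054645e-04, -3.30567958e-03,  5.96055789e-04, -3.01710836e-03,
        9.66142743e-05, -1.94079881e-04,  2.50666432e-04]), 'joint_torque': array([-2.96058075e-03, -5.28503573e+01, -1.27124503e+00, -1.53839833e+01,
       -5.25113451e-02,  1.98647002e-03,  3.65484129e-05]), 'tool_pos': array([ 0.14278335, -0.60789136,  0.24598232]), 'eef_rot': array([ 7.83839674e-01, -6.20962686e-01, -7.01935061e-04, -4.64618262e-04]), 'contact_force': array([ 0.24905206, -0.2504291 ,  0.10543298]), 'moment': array([ 0.02764932, -0.01194338,  0.02340855]), 'opening': 1.004395631038173}
side_0.05.png
top_0.00.png
```

View pics/top_0.00.png

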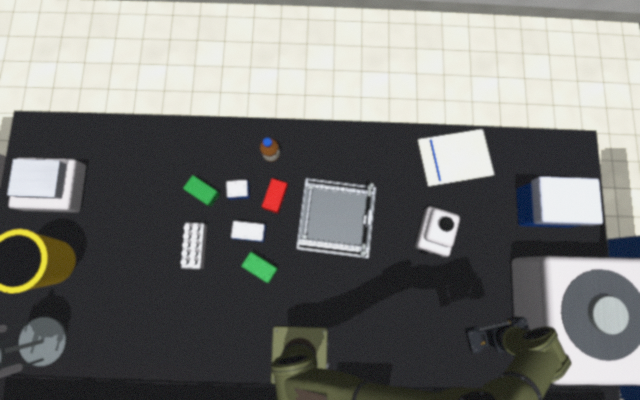

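View pics/side_0.05.png

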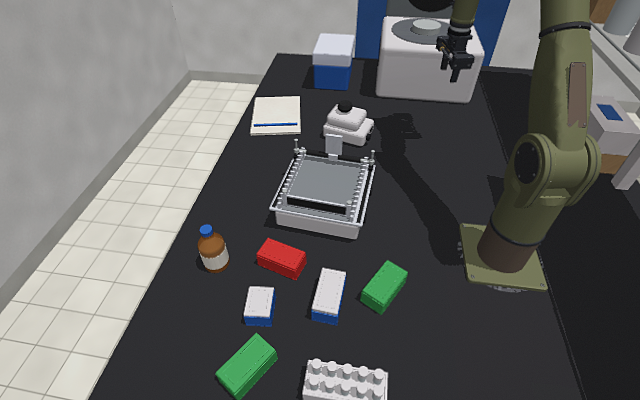

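The top view shows the long box at about (248,231), the short box at (236,188) and the shaker at (337,217). In the side view the tab stands at the far (-y) end at (333,147), and the stop is at the near end. I'll enlarge both.

```bash
python3 - <<'E'
import cv2,numpy as np
t=cv2.imread('pics/top_0.00.png')[165:275,215:390]; s=cv2.imread('pics/side_0.05.png')[120:330,245:390]
a=cv2.resize(t,None,fx=4.5,fy=4.5,interpolation=cv2.INTER_CUBIC)
cv2.imwrite('pics/c1.png',a); cv2.imwrite('pics/c2.png',cv2.resize(s,None,fx=2.8,fy=2.8,interpolation=cv2.INTER_CUBIC))
E
```

```text
(no output)
```

View pics/c1.png

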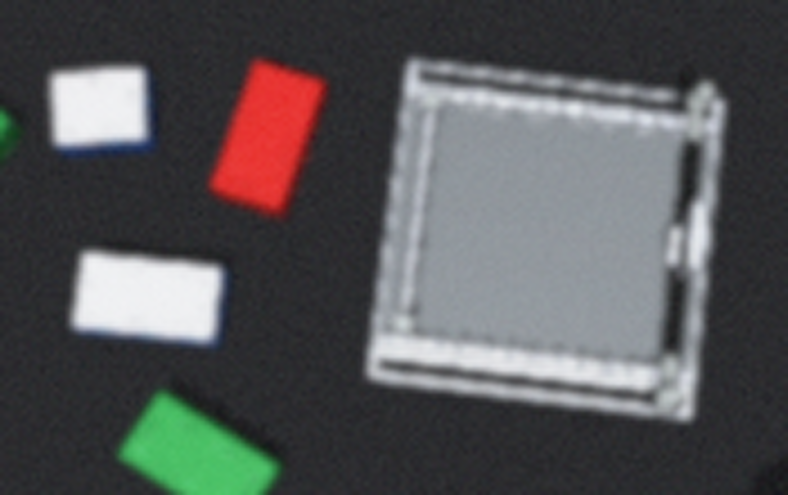

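View pics/c2.png

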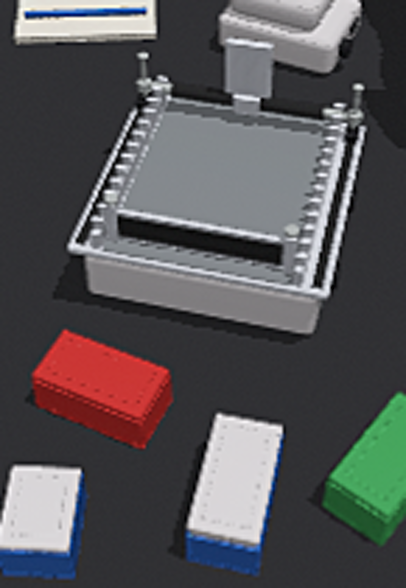

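```bash
python3 - <<'E'
from h import *
np.set_printoptions(precision=4,suppress=True)
c=lambda p:(np.array(p)+.5)/4.5-.5+[215,165]
L=onz('top',c([(80,250),(225,265),(217,345),(72,328)]),.058); print('lid',L,L.mean(0),[np.linalg.norm(L[i]-L[i-1]) for i in range(4)])
S=onz('top',c([(428,97),(403,327)]),.132);print('stop',S,S.mean(0),np.linalg.norm(S[0]-S[1]))
T=onz('top',c([(697,203),(697,268)]),.2);print('tab',T,T.mean(0))
R=onz('top',c([(410,62),(722,100),(690,418),(370,378)]),.092);print('rim',R,R.mean(0),[np.linalg.norm(R[i]-R[i-1]) for i in range(4)])
Sh=onz('top',c([(50,70),(147,67),(152,147),(57,150)]),.052);print('short',Sh,Sh.mean(0))
d=lambda a:np.degrees(np.arctan2(a[1],a[0]))
print('ang ybox',d(L[0]-L[1]),d(L[3]-L[2]),'stop x',d(S[0]-S[1]),'rim y',d(R[0]-R[1]),d(R[3]-R[2]),'rim x',d(R[0]-R[3]),d(R[1]-R[2]))
# side: tab
c2=lambda p:(np.array(p)+.5)/2.8-.5+[245,120]
T2=onz('side',c2([(228,42),(272,44)]),.2);print('tab side',T2)
L2=onz('side',c2([(218,414),(284,424),(261,544),(189,532)]),.058);print('lid side',L2,L2.mean(0))
S2=onz('side',c2([(118,209),(284,240)]),.132);print('stop side',S2,S2.mean(0))
q=Ro.from_quat(r.get_state()['eef_rot']).as_matrix();print(q)
E
```

```text
lid [[0.4992 0.2751 0.058 ]
 [0.49   0.1504 0.058 ]
 [0.4215 0.1538 0.058 ]
 [0.4322 0.2776 0.058 ]] [0.4607 0.2142 0.058 ] [np.float64(0.06699383584207057), np.float64(0.12498508334006997), np.float64(0.06860998455214727), np.float64(0.12429915462870808)]
stop [[ 0.626  -0.0195  0.132 ]
 [ 0.4353 -0.0053  0.132 ]] [ 0.5307 -0.0124  0.132 ] 0.19117466706224912
tab [[ 0.5331 -0.2327  0.2   ]
 [ 0.482  -0.233   0.2   ]] [ 0.5075 -0.2328  0.2   ]
rim [[ 0.6649 -0.0027  0.092 ]
 [ 0.6402 -0.2698  0.092 ]
 [ 0.3701 -0.2443  0.092 ]
 [ 0.3956  0.0215  0.092 ]] [ 0.5177 -0.1238  0.092 ] [np.float64(0.27040024825522985), np.float64(0.26826115923034677), np.float64(0.27129866272031955), np.float64(0.266987665544787)]
short [[0.6576 0.3128 0.052 ]
 [0.6629 0.2282 0.052 ]
 [0.5919 0.2197 0.052 ]
 [0.5867 0.3019 0.052 ]] [0.6248 0.2657 0.052 ]
ang ybox 85.79214350368645 85.03717000577265 stop x -4.25925534774229 rim y 84.71899426432567 84.52610793980067 rim x -5.128113613557389 -5.397889839712828
tab side [[ 0.5319 -0.2296  0.2   ]
 [ 0.4839 -0.233   0.2   ]]
lid side [[0.4864 0.1545 0.058 ]
 [0.425  0.1561 0.058 ]
 [0.4323 0.2768 0.058 ]
 [0.4936 0.2753 0.058 ]] [0.4593 0.2157 0.058 ]
stop side [[ 0.6146 -0.0232  0.132 ]
 [ 0.4448 -0.0053  0.132 ]] [ 0.5297 -0.0143  0.132 ]
[[ 0.2288 -0.9735 -0.0005]
 [-0.9735 -0.2288  0.0016]
 [-0.0017  0.0001 -1.    ]]
```

Both views agree:
- Shaker centre is about (0.518,-0.124) with yaw about -5.2°, and the stop is at +y.
- The long box is at about (0.460,0.215) with yaw about -4.6°.

Next is a helper that works out the moves.

```bash
cat >> h.py <<'E'
def go(x,y,z,yaw,cur=None):
    "print turn and shift (tool axes) to a tool-down pose with tool x at yaw deg"
    st=r.get_state(); R=Ro.from_quat(st['eef_rot']); G=Ro.from_euler('z',yaw,degrees=True)*Ro.from_euler('x',180,degrees=True)
    print('turn',np.round((R.inv()*G).as_rotvec(),3),'shift',np.round(R.inv().apply(np.array([x,y,z])-st['tool_pos']),4), 'at',np.round(st['tool_pos'],4),'yaw',round(float(np.degrees(np.arctan2(*R.as_matrix()[1::-1,0]))),2),'t',round(st['clock'],2))
E
python3 -c "
from h import *
go(.43,-.30,.32,-40)"
```

```text
turn [-0.     0.002 -0.642] shift [-0.2341 -0.35   -0.0737] at [ 0.1428 -0.6079  0.246 ] yaw -76.77 t 0.1
```

```bash
python3 -m pendant '[[[0,0,-0.06],[-0.023,-0.035,-0.02],1],[[0,0,-0.13],[-0.047,-0.07,-0.04],1],[[0,0,-0.19],[-0.07,-0.105,-0.06],1],[[0,0,-0.26],[-0.094,-0.14,-0.07],1],[[0,0,-0.32],[-0.117,-0.175,-0.073],1],[[0,0,-0.38],[-0.14,-0.21,-0.073],1],[[0,0,-0.45],[-0.164,-0.245,-0.073],1],[[0,0,-0.51],[-0.187,-0.28,-0.073],1],[[0,0,-0.58],[-0.21,-0.315,-0.073],1],[[0,0.002,-0.642],[-0.234,-0.35,-0.073],1]]'
python3 -c "
from h import *
go(.46,.12,.30,-4.8)"
```

```text
clock: 1.1
tool_pos: [0.4308, -0.2993, 0.3195]
eef_rot: [0.94, -0.341, 0.001, 0.001]
contact_force: [0.5, -0.4, -0.2]
opening: 1.001
turn [ 0.001 -0.001 -0.612] shift [-0.2464 -0.3406  0.0188] at [ 0.4308 -0.2993  0.3195] yaw -39.86 t 1.1
```

```bash
python3 -m pendant '[[[0,0,-0.06],[-0.025,-0.034,0],1],[[0,0,-0.12],[-0.05,-0.068,0],1],[[0,0,-0.18],[-0.075,-0.102,0],1],[[0,0,-0.24],[-0.1,-0.136,0],1],[[0,0,-0.31],[-0.125,-0.17,0],1],[[0,0,-0.37],[-0.15,-0.204,0],1],[[0,0,-0.43],[-0.175,-0.238,0.005],1],[[0,0,-0.49],[-0.2,-0.272,0.01],1],[[0,0,-0.55],[-0.223,-0.306,0.015],1],[[0,0,-0.612],[-0.246,-0.34,0.019],1]]'
python3 -c "
from h import *
go(.46,.215,.22,-4.8)"
```

```text
clock: 2.1
tool_pos: [0.4599, 0.1193, 0.2996]
eef_rot: [0.999, -0.042, 0.0, 0.001]
contact_force: [0.5, -0.4, 0.8]
opening: 0.998
turn [ 0.002 -0.001  0.   ] shift [-0.0079 -0.0955  0.0794] at [0.4599 0.1193 0.2996] yaw -4.79 t 2.1
```

```bash
python3 -m pendant '[[[0,0,0],[-0.003,-0.03,0.02],1],[[0,0,0],[-0.005,-0.06,0.045],1],[[0,0,0],[-0.008,-0.085,0.065],1],[[0,0,0],[-0.008,-0.095,0.079],1],[[0.002,-0.001,0],[-0.008,-0.095,0.079],1],[[0.002,-0.001,0],[-0.008,-0.095,0.079],1]]'
python3 - <<'E'
from h import *
s=snap('wrist'); cv2.imwrite('pics/w1.png',s['image'][:,:,::-1])
print(proj('wrist',[[.46,.215,.058]]))
go(.46,.215,.025,-4.6)
E
```

```text
clock: 2.7
tool_pos: [0.4604, 0.2124, 0.2208]
eef_rot: [0.999, -0.043, -0.0, 0.0]
contact_force: [0.8, 0.2, 0.8]
opening: 1.002
[[319.32283855 178.0336637 ]]
turn [ 0.    -0.001 -0.007] shift [-0.0011 -0.0029  0.1962] at [0.4608 0.2121 0.2212] yaw -5.0 t 2.75
```

View pics/w1.png

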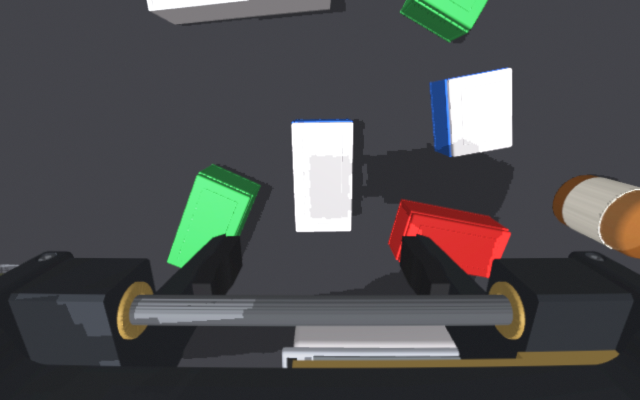

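The lid is at columns 292–352 and rows 122–231. The green box's corner is at (260,185), close to the left finger.

```bash
python3 - <<'E'
from h import *
np.set_printoptions(precision=4,suppress=True)
L=onz('wrist',[(292.5,122),(352.5,122),(351.5,231),(296,231)],.058);m=L.mean(0);print(L,m,[np.linalg.norm(L[i]-L[i-1]) for i in range(4)])
a=L[:2].mean(0)-L[2:].mean(0); print('y ang',np.degrees(np.arctan2(a[1],a[0])))
print(onz('wrist',[(260,185),(240,240),(398,200)],.052))
y=np.array([.083,.9965]); p=m[:2]+.008*y; go(p[0],p[1],.026,-4.8)
E
```

```text
[[0.4383 0.2745 0.058 ]
 [0.4979 0.2694 0.058 ]
 [0.4905 0.1515 0.058 ]
 [0.4288 0.1568 0.058 ]] [0.4639 0.213  0.058 ] [np.float64(0.11811542526306654), np.float64(0.059817214682082405), np.float64(0.11813710598253734), np.float64(0.06189878987772363)]
y ang 85.8934217577417
[[0.3951 0.2113 0.052 ]
 [0.3625 0.1484 0.052 ]
 [0.544  0.1814 0.052 ]]
turn [ 0.    -0.001 -0.003] shift [ 0.0029 -0.0092  0.1952] at [0.4608 0.2121 0.2212] yaw -5.0 t 2.75
```

```bash
python3 -m pendant '[[[0,0,-0.004],[0.001,-0.005,0.03],0.9],[[0,0,-0.008],[0.001,-0.009,0.06],0.9],[[0,0,-0.008],[0.001,-0.009,0.09],0.9],[[0,0,-0.008],[0.001,-0.009,0.12],0.9],[[0,0,-0.008],[0.001,-0.009,0.145],0.9],[[0,0,-0.008],[0.001,-0.009,0.165],0.9],[[0,0,-0.008],[0.001,-0.009,0.18],0.9],[[0,0,-0.008],[0.001,-0.009,0.19],0.9],[[0,0,-0.008],[0.001,-0.009,0.195],0.9],[[0,0,-0.008],[0.001,-0.009,0.195],0.9]]'
python3 -m pendant '[[[0,0,0],[0,0,0],0.6],[[0,0,0],[0,0,0],0.6],[[0,0,0],[0,0,0],0.6],[[0,0,0],[0,0,0],0.6],[[0,0,0],[0,0,0],0.6],[[0,0,0],[0,0,0],0.6],[[0,0,0],[0,0,0],0.6]]' 25
```

```text
clock: 3.75
tool_pos: [0.4627, 0.2218, 0.026]
eef_rot: [0.999, -0.039, 0.0, -0.0]
contact_force: [-0.3, -0.0, -0.5]
opening: 0.902
clock: 4.45
tool_pos: [0.4629, 0.2222, 0.0265]
eef_rot: [0.999, -0.039, 0.001, -0.0]
contact_force: [0.0, -0.3, 6.1]
opening: 0.725
```

```bash
python3 -m pendant '[[[0,0,0],[0,0,-0.01],0.6],[[0,0,0],[0,0,-0.03],0.6],[[0,0,0],[0,0,-0.06],0.6],[[0,0,0],[0,0,-0.09],0.6],[[0,0,0],[0,0,-0.12],0.6],[[0,0,0],[0,0,-0.15],0.6],[[0,0,0],[0,0,-0.175],0.6],[[0,0,0],[0,0,-0.19],0.6],[[0,0,0],[0,0,-0.194],0.6],[[0,0,0],[0,0,-0.194],0.6]]'
python3 -c "
from h import *
y=np.array([.0889,.996]); p=np.array([.5285,-.0137])-.068*y+.008*y; print(p)
go(p[0],p[1],.22,-5.1)"
```

```text
clock: 5.45
tool_pos: [0.462, 0.2217, 0.2201]
eef_rot: [0.999, -0.039, 0.0, -0.0]
contact_force: [1.1, -0.2, -3.9]
opening: 0.723
[ 0.523166 -0.07346 ]
turn [-0.    -0.     0.011] shift [8.400e-02 2.895e-01 1.000e-04] at [0.462  0.2217 0.2201] yaw -4.48 t 5.45
```

```bash
python3 -m pendant '[[[0,0,0],[0.005,0.018,0],0.6],[[0,0,0],[0.015,0.05,0],0.6],[[0,0,0],[0.026,0.09,0],0.6],[[0,0,0.005],[0.038,0.13,0],0.6],[[0,0,0.011],[0.05,0.17,0],0.6],[[0,0,0.011],[0.061,0.21,0],0.6],[[0,0,0.011],[0.072,0.25,0],0.6],[[0,0,0.011],[0.08,0.275,0],0.6],[[0,0,0.011],[0.084,0.2895,0],0.6],[[0,0,0.011],[0.084,0.2895,0],0.6]]'
python3 -m pendant '[[[0,0,0],[0,0,0],0.6],[[0,0,0],[0,0,0],0.6]]'
python3 - <<'E'
from h import *
s=snap('wrist'); cv2.imwrite('pics/w2.png',s['image'][:,:,::-1]); go(.523,-.0735,.22,-5.1)
C=np.array([.5285,-.0137,.132]);x=np.array([.996,-.0889,0])
print(proj('wrist',[C-.095*x,C,C+.095*x]))
E
```

```text
clock: 6.45
tool_pos: [0.5229, -0.0752, 0.2186]
eef_rot: [0.999, -0.046, -0.001, 0.0]
contact_force: [-0.6, 0.4, -1.9]
opening: 0.724
clock: 6.65
tool_pos: [0.5232, -0.0705, 0.2198]
eef_rot: [0.999, -0.043, -0.0, -0.001]
contact_force: [-0.2, -0.4, -3.7]
opening: 0.725
turn [-0.001  0.     0.004] shift [-0.      0.0028 -0.0001] at [ 0.5233 -0.0707  0.2199] yaw -4.88 t 6.7
[[195.03153843 131.37077154]
 [320.20535632 131.71221952]
 [445.27733071 132.53997216]]
```

View pics/w2.png

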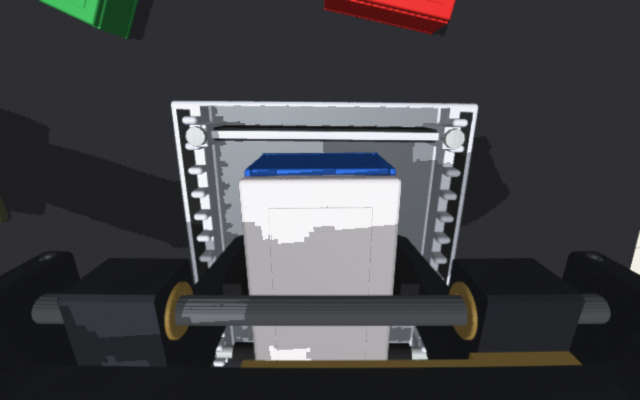

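```bash
python3 - <<'E'
from h import *
np.set_printoptions(precision=4,suppress=True)
P=lambda uv,z:onz('wrist',uv,z)
Y=np.array([.087,.996,0])
for n,uv,z in[('stop far',[(214,129),(438,130)],.132),('stop near',[(214,138),(438,138.5)],.132),('posts',[(195,135.5),(455,138.5)],.148),('box bot',[(264,153.5),(380,153.5)],.1935),('lid',[(243,179),(400,179)],.2515)]:
    q=P(uv,z); print(n,q[0],q[1],'Y',q.mean(0)@Y,'ang',np.degrees(np.arctan2(*(q[1]-q[0])[1::-1])))
E
```

```text
stop far [ 0.4486 -0.0048  0.132 ] [ 0.6175 -0.0198  0.132 ] Y 0.03413517011637876 ang -5.077785719194836
stop near [ 0.4474 -0.0114  0.132 ] [ 0.6177 -0.0262  0.132 ] Y 0.027593694548248268 ang -4.9542636182756254
posts [ 0.4401 -0.0074  0.148 ] [ 0.6237 -0.025   0.148 ] Y 0.030169986576405326 ang -5.481607233271403
box bot [ 0.4964 -0.0179  0.1935] [ 0.5616 -0.0234  0.1935] Y 0.02541639181767113 ang -4.834054344194084
lid [ 0.4991 -0.0187  0.2515] [ 0.5579 -0.0237  0.2515] Y 0.024862139210958794 ang -4.8338282954333796
```

```bash
python3 -m pendant '[[[0,0,0],[0,0,0],0.6],[[0,0,0],[0,0,0],0.6],[[0,0,0],[0,0,0],0.6]]'
python3 -c "
from h import *
go(.523,-.0735,.1185,-5.0)"
```

```text
clock: 7.0
tool_pos: [0.5235, -0.0727, 0.2199]
eef_rot: [0.999, -0.044, 0.0, -0.0]
contact_force: [-0.2, 0.5, -2.6]
opening: 0.724
turn [-0.    -0.    -0.001] shift [-0.0004  0.0009  0.1014] at [ 0.5235 -0.0727  0.2199] yaw -5.05 t 7.0
```

```bash
python3 -m pendant '[[[0,0,0],[0.002,0.001,0.01],0.6],[[0,0,0],[0.002,0.001,0.03],0.6],[[0,0,0],[0.002,0.001,0.05],0.6],[[0,0,0],[0.002,0.001,0.068],0.6],[[0,0,0],[0.002,0.001,0.08],0.6],[[0,0,0],[0.002,0.001,0.088],0.6],[[0,0,0],[0.002,0.001,0.094],0.6],[[0,0,0],[0.002,0.001,0.097],0.6],[[0,0,0],[0.002,0.001,0.097],0.6],[[0,0,0],[0.002,0.001,0.097],0.6]]'
python3 -m pendant '[[[0,0,0],[0,0,0.001],0.6],[[0,0,0],[0,0,0.002],0.6],[[0,0,0],[0,0,0.003],0.6],[[0,0,0],[0,0,0.004],0.6],[[0,0,0],[0,0,0.004],0.6],[[0,0,0],[0,0,0.004],0.6]]'
```

```text
clock: 8.0
tool_pos: [0.5258, -0.0742, 0.1232]
eef_rot: [0.999, -0.044, 0.001, -0.0]
contact_force: [0.2, 0.1, -3.1]
opening: 0.725
clock: 8.6
tool_pos: [0.5254, -0.0742, 0.1188]
eef_rot: [0.999, -0.044, 0.0, -0.0]
contact_force: [0.2, 0.4, -2.9]
opening: 0.722
```

Still hanging free (-3 N), so I'll lower it further in small steps.

```bash
python3 -m pendant '[[[0,0,0],[0,0,0.0005],0.6],[[0,0,0],[0,0,0.001],0.6],[[0,0,0],[0,0,0.0015],0.6],[[0,0,0],[0,0,0.0015],0.6],[[0,0,0],[0,0,0.0015],0.6]]'
```

```text
clock: 9.1
tool_pos: [0.5254, -0.0742, 0.1186]
eef_rot: [0.999, -0.044, 0.001, 0.0]
contact_force: [-3.4, -0.1, 9.5]
opening: 0.725
```

```bash
python3 -m pendant '[[[0,0,0],[0,0,0],0.9],[[0,0,0],[0,0,0],0.9],[[0,0,0],[0,0,0],0.9],[[0,0,0],[0,0,0],0.9],[[0,0,0],[0,0,-0.01],0.9],[[0,0,0],[0,0,-0.03],0.9],[[0,0,0],[0,0,-0.055],0.9],[[0,0,0],[0,0,-0.085],0.9],[[0,0,0],[0,0,-0.105],0.9],[[0,0,0],[0,0,-0.105],0.9]]'
python3 -m pendant '[[[0,0,0],[0,0.008,0],0],[[0,0,0],[0,0.009,0],0],[[0,0,0],[0,0.009,0],0],[[0,0,0],[0,0.009,0],0],[[0,0,0],[0,0.009,0],0],[[0,0,0],[0,0.009,0],0],[[0,0,0],[0,0.009,0],0],[[0,0,0],[0,0.009,0],0]]'
python3 - <<'E'
from h import *
s=snap('wrist'); cv2.imwrite('pics/w3.png',s['image'][:,:,::-1]); go(.525,-.083,.16,-5.0)
E
```

```text
clock: 10.1
tool_pos: [0.5272, -0.074, 0.2255]
eef_rot: [0.999, -0.045, 0.003, -0.0]
contact_force: [0.6, -0.1, -0.1]
opening: 0.9
clock: 10.9
tool_pos: [0.5246, -0.0831, 0.2223]
eef_rot: [0.999, -0.044, 0.0, -0.0]
contact_force: [0.6, -0.7, -0.5]
opening: 0.202
turn [-0.    -0.    -0.002] shift [ 0.0004 -0.0002  0.0623] at [ 0.5246 -0.0832  0.2223] yaw -5.09 t 10.95
```

View pics/w3.png

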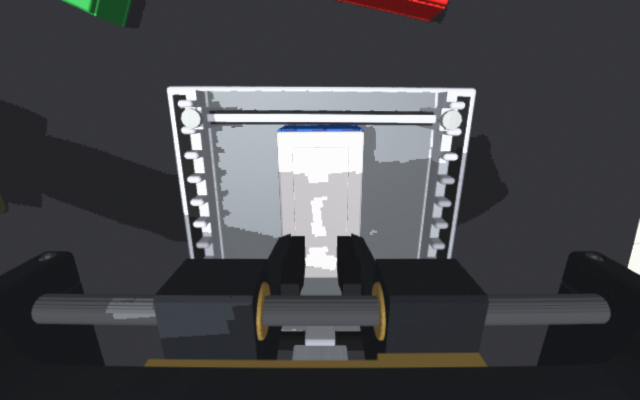

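The box stands between the rails with its front edge (row 126) just clear of the stop (row 123). I'll shut the fingers and press the lid.

```bash
python3 -m pendant '[[[0,0,0],[0,0,0.015],0],[[0,0,0],[0,0,0.035],0],[[0,0,0],[0,0,0.05],0],[[0,0,0],[0,0,0.058],0],[[0,0,0],[0,0,0.06],0],[[0,0,0],[0,0,0.062],0],[[0,0,0],[0,0,0.064],0],[[0,0,0],[0,0,0.066],0],[[0,0,0],[0,0,0.068],0],[[0,0,0],[0,0,0.068],0]]'
python3 -m pendant '[[[0,0,0],[0,0,0.001],0],[[0,0,0],[0,0,0.002],0],[[0,0,0],[0,0,0.003],0],[[0,0,0],[0,0,0.003],0],[[0,0,0],[0,0,0.003],0]]'
```

```text
clock: 11.95
tool_pos: [0.525, -0.0832, 0.1545]
eef_rot: [0.999, -0.044, 0.001, -0.0]
contact_force: [0.6, -0.2, 0.6]
opening: 0.01
clock: 12.45
tool_pos: [0.5251, -0.0832, 0.1524]
eef_rot: [0.999, -0.045, 0.001, 0.0]
contact_force: [-1.8, 0.3, 12.2]
opening: 0.008
```

```bash
python3 -m pendant '[[[0,0,0],[0,0,0.001],0],[[0,0,0],[0,0,0.002],0],[[0,0,0],[0,0,0.002],0],[[0,0,0],[0,0,0.002],0]]'
python3 -m pendant '[[[0,0,0],[0,0,-0.005],0],[[0,0,0],[0,0,-0.02],0.3],[[0,0,0],[0,0,-0.05],0.5],[[0,0,0],[0,0,-0.085],0.5],[[0,0,0],[0,0,-0.115],0.5],[[0,0,0],[0,0,-0.13],0.5],[[0,0,0],[0,0,-0.13],0.5],[[0,0,0],[0,0,-0.13],0.5]]'
python3 -c "
from h import *
y=np.array([.0872,.996]); S=np.array([.5297,-.0153]); p=S-.22*y; print(p)
go(p[0],p[1],.28,85)"
```

```text
clock: 12.85
tool_pos: [0.5251, -0.0832, 0.1522]
eef_rot: [0.999, -0.044, 0.001, 0.001]
contact_force: [-4.8, 0.1, 28.7]
opening: 0.007
clock: 13.65
tool_pos: [0.5239, -0.0836, 0.2784]
eef_rot: [0.999, -0.045, -0.001, -0.0]
contact_force: [-0.4, -0.0, -0.0]
opening: 0.501
[ 0.510516 -0.23442 ]
turn [-1.000e-03  1.000e-03 -1.573e+00] shift [ 1.000e-04  1.514e-01 -1.600e-03] at [ 0.5239 -0.0836  0.2784] yaw -5.11 t 13.65
```

```bash
python3 -c "
from h import *
print(np.round(r.get_state()['q'],2))"
python3 -m pendant '[[[0,0,-0.13],[0,0.015,-0.002],0.5],[[0,0,-0.26],[0,0.03,-0.002],0.5],[[0,0,-0.39],[0,0.045,-0.002],0.5],[[0,0,-0.52],[0,0.06,-0.002],0.5],[[0,0,-0.65],[0,0.075,-0.002],0.5],[[0,0,-0.78],[0,0.09,-0.002],0.5],[[0,0,-0.91],[0,0.1,-0.002],0.5],[[0,0,-1.04],[0,0.11,-0.002],0.5],[[0,0,-1.17],[0,0.115,-0.002],0.5],[[0,0,-1.3],[0,0.12,-0.002],0.5]]'
python3 -c "
from h import *
print(np.round(r.get_state()['q'],2));go(.5105,-.2344,.28,85)"
```

```text
[ 0.46  0.58 -0.64  1.8   0.43  0.91 -0.45]
clock: 14.65
tool_pos: [0.5128, -0.2032, 0.2792]
eef_rot: [0.821, 0.571, -0.001, -0.001]
contact_force: [-0.0, 0.9, -0.1]
opening: 0.5
[ 0.85  0.72 -1.    1.72  0.67  1.09  0.85]
turn [-0.003 -0.001 -0.267] shift [-0.0301  0.0087 -0.0008] at [ 0.5128 -0.2032  0.2792] yaw 69.69 t 14.65
```

```bash
python3 -m pendant '[[[0,0,-0.1],[-0.01,0.003,0],0.5],[[0,0,-0.2],[-0.02,0.006,0],0.5],[[0,0,-0.267],[-0.03,0.0087,0],0.5],[[0,0,-0.267],[-0.03,0.0087,0],0.5],[[0,0,-0.267],[-0.03,0.0087,0],0.5],[[0,0,-0.267],[-0.03,0.0087,0],0.5],[[0,0,-0.267],[-0.03,0.0087,0],0.5]]'
python3 - <<'E'
from h import *
s=snap('wrist'); cv2.imwrite('pics/w4.png',s['image'][:,:,::-1]); go(.5105,-.2344,.173,85);print(r.get_state()['q'].round(2))
C=np.array([.5105,-.2344,.2]);y=np.array([.0872,.996,0]);x=np.array([.996,-.0872,0])
print(proj('wrist',[C+a*x+b*y for a in(-.026,.026) for b in(-.005,.005)]))
E
```

```text
clock: 15.35
tool_pos: [0.5115, -0.2331, 0.2811]
eef_rot: [0.739, 0.674, 0.0, -0.0]
contact_force: [-0.6, -0.6, 0.3]
opening: 0.496
turn [ 0.    -0.    -0.005] shift [-0.0012 -0.0009  0.1082] at [ 0.5115 -0.2333  0.2812] yaw 84.72 t 15.4
[ 0.93  0.75 -1.07  1.69  0.72  1.14  1.13]
[[312.75504146 172.40260793]
 [325.84268318 172.35089814]
 [313.50781974 234.75791905]
 [325.75322993 234.71232269]]
```

View pics/w4.png

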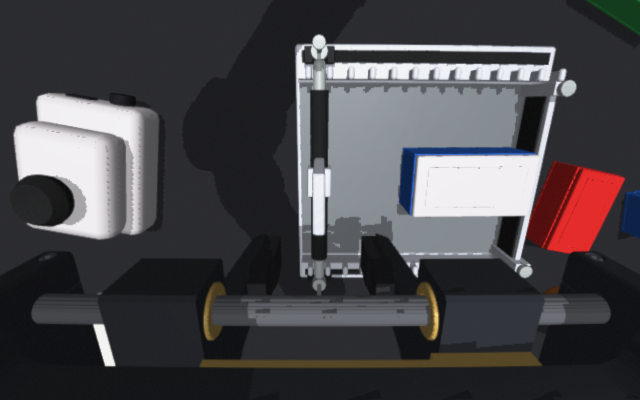

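The tab top, at columns 313–326 and rows 172–234, matches the prediction. Descend and grip.

```bash
python3 -m pendant '[[[0,0,-0.005],[-0.001,-0.001,0.015],0.5],[[0,0,-0.005],[-0.001,-0.001,0.04],0.5],[[0,0,-0.005],[-0.001,-0.001,0.065],0.5],[[0,0,-0.005],[-0.001,-0.001,0.085],0.5],[[0,0,-0.005],[-0.001,-0.001,0.1],0.5],[[0,0,-0.005],[-0.001,-0.001,0.106],0.5],[[0,0,-0.005],[-0.001,-0.001,0.108],0.5],[[0,0,-0.005],[-0.001,-0.001,0.108],0.5]]'
python3 -m pendant '[[[0,0,0],[0,0,0],0.3],[[0,0,0],[0,0,0],0.2],[[0,0,0],[0,0,0],0.1],[[0,0,0],[0,0,0],0],[[0,0,0],[0,0,0],0],[[0,0,0],[0,0,0],0],[[0,0,0],[0,0,0],0],[[0,0,0],[0,0,0],0]]' 25
```

```text
clock: 16.2
tool_pos: [0.5108, -0.2347, 0.1736]
eef_rot: [0.737, 0.675, 0.0, 0.0]
contact_force: [-0.5, -0.2, -0.8]
opening: 0.503
clock: 17.0
tool_pos: [0.5105, -0.2348, 0.1734]
eef_rot: [0.738, 0.675, 0.0, 0.0]
contact_force: [-0.5, 0.2, 1.7]
opening: 0.11
```

```bash
python3 -m pendant '[[[0,0,0],[0,0,-0.005],0],[[0,0,0],[0,0,-0.01],0],[[0,0,0],[0,0,-0.015],0],[[0,0,0],[0,0,-0.02],0],[[0,0,0],[0,0,-0.02],0],[[0,0,0],[0,0,-0.02],0]]'
python3 -m pendant '[[[0,0,0],[0.005,0,0],0],[[0,0,0],[0.015,0,0],0],[[0,0,0],[0.027,0,0],0],[[0,0,0],[0.04,0,0],0],[[0,0,0],[0.052,0,0],0],[[0,0,0],[0.063,0,0],0],[[0,0,0],[0.072,0,0],0],[[0,0,0],[0.078,0,0],0],[[0,0,0],[0.08,0,0],0],[[0,0,0],[0.08,0,0],0]]'
python3 -m pendant '[[[0,0,0],[0,0,0],0],[[0,0,0],[0,0,0],0],[[0,0,0],[0,0,0],0]]'
```

```text
clock: 17.6
tool_pos: [0.5104, -0.2348, 0.1933]
eef_rot: [0.737, 0.675, 0.0, 0.0]
contact_force: [1.3, -0.8, -2.6]
opening: 0.111
clock: 18.6
tool_pos: [0.5179, -0.155, 0.1934]
eef_rot: [0.737, 0.675, 0.0, 0.0]
contact_force: [3.5, 0.2, -2.3]
opening: 0.112
clock: 18.9
tool_pos: [0.5178, -0.1556, 0.1933]
eef_rot: [0.738, 0.675, 0.0, 0.0]
contact_force: [5.3, -0.2, -1.7]
opening: 0.111
```

```bash
python3 -m pendant '[[[0,0,0],[0,0,0.003],0],[[0,0,0],[0,0,0.006],0],[[0,0,0],[0,0,0.009],0],[[0,0,0],[0,0,0.012],0],[[0,0,0],[0,0,0.015],0],[[0,0,0],[0,0,0.018],0],[[0,0,0],[0,0,0.02],0],[[0,0,0],[0,0,0.02],0],[[0,0,0],[0,0,0.02],0]]'
```

```text
clock: 19.8
tool_pos: [0.5178, -0.155, 0.1734]
eef_rot: [0.737, 0.675, 0.001, 0.0]
contact_force: [4.6, -0.7, 0.4]
opening: 0.113
```

Down to the starting height with no resistance. I'll release gently, go up, and look.

```bash
python3 -m pendant '[[[0,0,0],[0,0,0],0.2],[[0,0,0],[0,0,0],0.35],[[0,0,0],[0,0,0],0.5],[[0,0,0],[0,0,0],0.5],[[0,0,0],[0,0,-0.01],0.5],[[0,0,0],[0,0,-0.03],0.5],[[0,0,0],[0,0,-0.06],0.5],[[0,0,0],[0,0,-0.09],0.5],[[0,0,0],[0,0,-0.12],0.5],[[0,0,0],[0,0,-0.12],0.5]]'
python3 -m pendant '[[[0,0,0],[-0.02,0,-0.01],0.5],[[0,0,0],[-0.05,0,-0.02],0.5],[[0,0,0],[-0.08,0,-0.03],0.5],[[0,0,0],[-0.11,0,-0.03],0.5],[[0,0,0],[-0.11,0,-0.03],0.5],[[0,0,0],[-0.11,0,-0.03],0.5],[[0,0,0],[-0.11,0,-0.03],0.5],[[0,0,0],[-0.11,0,-0.03],0.5]]'
python3 - <<'E'
from h import *
snap('side'); s=snap('wrist'); t=snap('top')
a=cv2.resize(pickle.load(open('side.pkl','rb'))['image'][120:250,250:390],None,fx=3,fy=3,interpolation=cv2.INTER_CUBIC)
b=cv2.resize(s['image'],(640,400)); im=np.zeros((400,420+380,3),np.uint8); im[:390,:420]=a; im[:,420:]=s['image'][:,230:610]
cv2.imwrite('pics/f.png',im[:,:,::-1])
# predicted tab top, bar in notch at 140 mm, in wrist
y=np.array([.0872,.996,0]);x=np.array([.996,-.0872,0]);C=np.array([.5297,-.0153,.2])
for d in(.12,.14,.16): print(d,proj('wrist',[C-d*y-.026*x,C-d*y+.026*x]).round(1).tolist(),proj('side',[C-d*y-.026*x,C-d*y+.026*x]).round(1).tolist())
E
```

```text
clock: 20.8
tool_pos: [0.5195, -0.1542, 0.2977]
eef_rot: [0.737, 0.675, 0.003, 0.003]
contact_force: [0.3, -0.3, 0.5]
opening: 0.504
clock: 21.6
tool_pos: [0.5079, -0.2632, 0.3233]
eef_rot: [0.737, 0.676, 0.0, -0.0]
contact_force: [0.3, 0.5, -0.2]
opening: 0.502
0.12 [[463.4, 163.7], [455.5, 217.3]] [[334.8, 155.4], [317.2, 152.8]]
0.14 [[441.6, 163.6], [434.8, 217.2]] [[336.2, 151.2], [318.8, 148.7]]
0.16 [[419.6, 163.5], [414.1, 217.2]] [[337.6, 147.2], [320.4, 144.7]]
```

View pics/f.png

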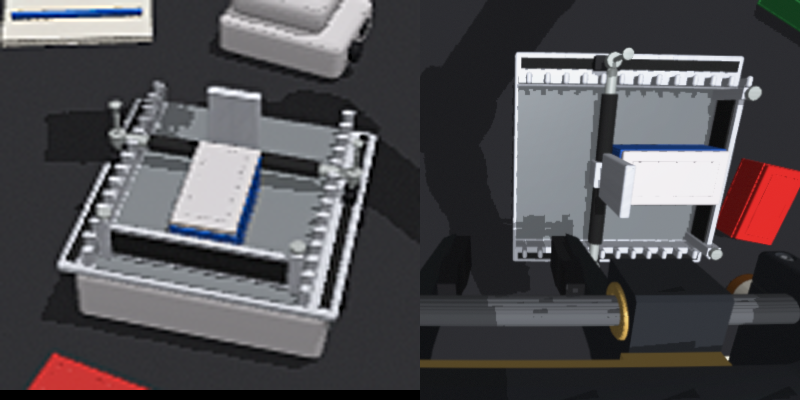

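```bash
python3 -c "
from plant import r
print(r.finish_job())"
```

```text
the job is handed in; nothing more can be done
None
```

I set the long box on the shaker platform, pressed its lid home and moved the clamp bar 80 mm into the notches 140 mm from the stop. I handed the job in at about 22 s of the 58 s allowed. The hand-in reports no verdict, so these are my own last checks:

- **Box:** in the last pictures it stands flat and square between stop and bar, about midway between the rails. I aimed for a gap of about 3 mm to the stop, but I measured that gap only before lowering the box, not after the bar was in.
- **Lid:** I pressed with up to 29 N. The fingertips stopped at 144 mm height, which is where the top of a lid that is fully home should be.
- **Bar:** when lowered, the tool was back at its starting height to within 1 mm, with almost no upward force, so the bar is down in its notches. In the side view the tab's top edge is within about 1 px of the prediction for 140 mm. The wrist view fits less tightly, up to about 7 px off at one corner. I put that down to reading the edge of the tab rather than its middle, and did not measure it again.
- **Other things:** the robot touched nothing else that I could tell from the forces, and the gripper was clear of everything at the end. I did not measure again where the other items stand.

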